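# Stack the jewellery tower on the pegboard

## Robot

A 6-joint arm with a two-finger parallel gripper is mounted at the origin on the work surface. World frame = base frame: x ahead of the robot, y to its left, z up, the work surface at z = 0. Lengths are in mm, angles in rad, forces in N, time in s.
With the tool pointing down it reaches from about 275 to 1000 mm from the base axis. Payload 8.4 kg.
Tool frame: the origin (TCP) lies midway between the tips of the shut fingers; the grasp point (between the pads) lies grip_depth behind it (grip_depth is the distance from the TCP to the grasp point, in mm); z points along the fingers, y is the line along which they close (so a half turn about z gives the same grasp; the last joint's range is limited). The gripper opens to 85 mm and grips with 20 to 120 N. Pads are 22 mm wide; open, the fingers measure 114 mm over their backs; the gripper's body (76 mm by 85 mm) begins 54 mm behind the grasp point. The pads swing forward as they close: fully open they stand 13 mm farther back than shut.
Start: joints at [-1.186, 0.353, 1.633, -0, 1.155, -0.002], TCP at [235.765, -578.829, 231.281] pointing down, gripper open.
Joint ranges: [-2.63, 2.63], [-0.92, 2.1], [0.06, 2.66], [-1.3, 4.44], [0, 2.69], [-3.02, 3.02]. Speed limits (rad/s): [2.22, 2.22, 2.79, 3.14, 3.14, 3.14].

## Interface

Orientations are given as [roll, pitch, yaw] about the fixed x, y, z axes, in that order (R = Rz(yaw) Ry(pitch) Rx(roll)).
In Python, from rig import * gives the robot as it stands.
- The arm moves only by the shell command python3 -m creep 'ROWS' [FORCE]. ROWS is JSON, a list of rows, each an object of numbers: "x", "y", "z": the shift along the tool's x, y, z in mm; "rx", "ry", "rz": the turn, a rotation vector about the tool's x, y, z in rad; "hand": the finger opening in mm, from 0 to 85.4. A call has 1 to 20 rows; each row shifts and turns the commanded pose from where the row before left it, along the tool's axes as they then stand; what a row does not reach is not made up. A row lasts 1/8 s, in which the tool goes at most 62.5 mm and 10.7 degrees, less where a joint would pass 70% of its speed; a pose out of reach is approached as far as the arm can. A call with a gripper value outside its range is refused whole. The fingers move at their own pace and stop on an object; FORCE is the grip in N (left out, the last holds). Time passes only in rows, so rows that do not move let the fingers close. It gives the time, the measured TCP pose, the force, the opening and the grip force at its end, in the units of the state.
- sense(): the state, without advancing time (a new reading comes with each control period).
- grab_frame(name): name is "scene" or "top" or "wrist"; returns the picture (400x640x3 uint8, red, green, blue); there is no depth.
- get_calibration(name): a dict with "K" (3x3 intrinsics, pixels), "R" (3x3) and "t" (3): a world point X has camera coordinates R X + t. Camera axes: x right, y down, z forward; pixel columns grow to the right and rows downward; lengths in mm; the calibration is good to about 2 mm. A picture is of the moment at which its call begins: read the wrist's pose just before it. get_calibration takes no time and is no camera call; for the wrist camera it gives the pose at the moment of the call.
- sign_off(): hands the job in; it is judged then, once.
The state is a dict: "clock": time; "qpos": joint angles; "qvel": joint speeds; "joint_efforts": joint torques, N m; "eef_pos": TCP position; "tcp_rot": TCP orientation; "contact_force": force on the tool from outside, world axes, zero at the start; "wrist_torque": the same for the moment, N m; "opening": opening from 0.0 (shut) to 1.0 (fully open); "grasp_force": force on a finger pad.
Only numpy, scipy, OpenCV 4.12 (cv2) and the standard library are available. Lean on these libraries where they do the work, as an engineer would, in place of code of your own. Each camera call takes 0.05 s, during which the arm holds its last target. There are 200 camera calls.

## Task

Put the jewellery tower back together on the mini pegboard, releasing each piece before the next: first the deep dark tray, upright in the middle of the board between the four pegs and running the same way as the board; then the ring box, with its lid folded shut, flat on the floor of that tray. Next stack the green shallow tray on the deep tray, and last the birch lid, handle up, on the green tray, each squarely on the one below with its edges in line. Leave the lotion bottle, the black bowl and the earring stand where they are.

Things in the scene. Friction and masses are not known exactly. Their poses are not given: they have to be found in the camera images.
- pegboard: Mid-brown wooden board lying flat and fixed on the dresser top, 116 (x) x 140 (y) x 12 mm thick; origin at the centre of its underside, z up. Four upright birch pegs, 10 mm diameter, standing 32 mm above the board, at x = +-44, y = +-50 mm. A tray 62 mm wide lies between them with 8 mm to spare on each long side.
- deep_tray: Dark brown wooden open tray without dividers, 62 (x) x 130 (y) x 46 mm high, walls and floor 4 mm thick; about 0.22 kg. Origin at the centre of its underside, z up, long side along y. It goes on the board with its y along the board's y, either way round.
- shallow_tray: Green open tray with two cross dividers, 62 (x) x 130 (y) x 24 mm high, walls and floor 4 mm; about 0.15 kg. Origin at the centre of its underside, z up. Its flat underside rests on the rim of the deep tray (46 mm above the deep tray's underside).
- tray_lid: Flat light birch lid, 62 (x) x 130 (y) x 8 mm, with an upright orange bar handle in its middle, 14 (x) x 56 (y) mm, rising from 8 to 38 mm above the underside; about 0.14 kg. Origin at the centre of its underside, z up. It rests flat on the rim of the green tray (24 mm above that tray's underside).
- ring_box: Small blue hinged ring box, 38 (x) x 44 (y) mm, about 0.16 kg with its lid. Lower half 20 mm high with a grey cushion; origin at the centre of its underside, z up. The blue lid, 14 mm thick, is hinged along y at the +x edge (x = +19, z = 20 mm). Shut, the box is 34 mm high and then fits below the deep tray's rim; open it does not. With its y along the tray's y, fingers on its two y faces have room in the tray.
- ring_lid (a joint): Lid angle of the ring box in rad: 0 is shut, 0.55 to 1.0 at the start (half open, free edge up). Light friction (0.014 N m) holds the lid where it is left; pressing straight down over the middle of the box folds it shut. It has no latch.
- lotion_bottle: Frosted pale glass lotion bottle with an aluminium pump, 60 mm diameter, 160 mm tall, loose; origin at the centre of its underside. Bystander.
- black_bowl: Matte black ceramic bowl, 110 mm across the rim, 45 mm high, loose; origin at the centre of its underside. Bystander.
- earring_stand: Red hard silicone T-shaped earring stand, round foot 76 mm across, 136 mm tall, crossbar 90 mm along y, loose; origin at the centre of its underside. Bystander.
There are look-alikes about, which are no part of the job. There is more than one size of the tray_lid; the one meant has the size given above.

How it is judged:
By the outcome, as a careful person would: the job done as asked, in the order asked, and still so for the second after the job is handed in, with the robot touching nothing.
It also fails if it takes over 141 s, if anything falls off the work surface, if the arm or the gripper's body presses on something with over 40 N, if the wrist force passes 120 N, or if a joint passes its speed limit or range.

## Working session

There is one attempt and no reset: what is moved stays moved. The work goes in short steps, Python scripts to look and compute and a shell command to move; the robot and the scene stay as the last step left them, time stands still between calls to the robot, and variables do not carry over. Pictures are saved under pics/ and viewed, at most 16 in all, crops included, and the job is handed in when it is done.

```bash
ls; mkdir -p pics
python3 - <<'E'
from rig import *
import cv2
for n in("scene","top"):
    cv2.imwrite(f"pics/{n}0.png",grab_frame(n)[:,:,::-1])
    c=get_calibration(n);print(n,c)
print(sense())
E
```

```text
pics
scene {'K': array([[456.25835831,   0.        , 312.51323877],
       [  0.        , 456.25835831, 201.3045815 ],
       [  0.        ,   0.        ,   1.        ]]), 'R': array([[ 0.27405685,  0.96167601, -0.00849059],
       [ 0.58549671, -0.17384478, -0.79181538],
       [-0.7629459 ,  0.21203121, -0.6107015 ]]), 't': array([ -80.86284186, -257.3524931 , 1936.8474266 ])}
top {'K': array([[391.13943484,   0.        , 327.49381893],
       [  0.        , 391.13943484, 194.61255786],
       [  0.        ,   0.        ,   1.        ]]), 'R': array([[ 0.01991576, -0.99969942, -0.01429832],
       [-0.99598771, -0.01858979, -0.08753805],
       [ 0.08724593,  0.01598434, -0.99605856]]), 't': array([ -44.87006739,  525.47711509, 1165.13169011])}
{'clock': 0.1, 'qpos': array([-1.18636347e+00,  3.53571929e-01,  1.63407704e+00,  5.16398975e-06,
        1.15515083e+00, -2.40421268e-03]), 'qvel': array([-1.83341827e-05, -1.43437640e-03, -1.41116227e-03,  5.67586574e-04,
       -4.15245613e-04,  1.68061134e-04]), 'joint_efforts': array([-4.50663692e-04, -6.06357408e+01, -3.42820430e+01,  3.09365180e-05,
        4.07891785e-03,  1.79150749e-05]), 'eef_pos': array([ 235.62956258, -578.42745581,  230.63369034]), 'tcp_rot': array([-3.14038553e+00, -7.62399428e-06,  3.86834976e-01]), 'contact_force': array([-0.01514421, -0.3464525 , -0.95547658]), 'wrist_torque': array([ 0.01424087, -0.01288346,  0.04492772]), 'grasp_force': 0.0, 'opening': 1.000927856189688}
```

View pics/scene0.png

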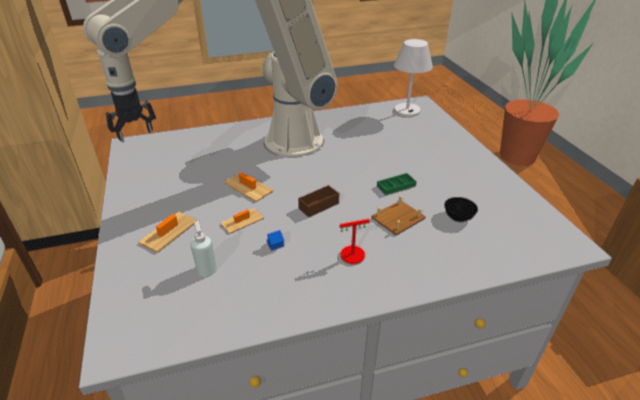

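View pics/top0.png

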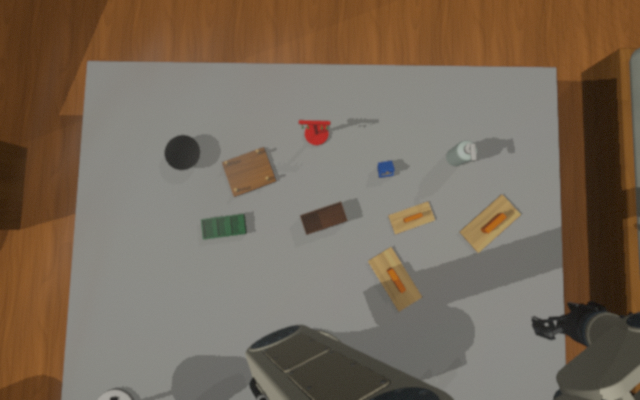

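The scene and top views show three birch lids with orange handles, in top view at (411,218) small, (396,279) long and (490,223) big. The deep tray is at (324,217), the green tray at (224,226), the ring box at (386,169), the board at (249,172), the bowl at (182,152), the stand at (316,131) and the bottle at (464,153). The lid candidates need measuring, so I'll rectify the top view onto a metric plane and crop it.

```bash
cat > h.py <<'E'
from rig import *
import cv2, numpy as np
def proj(n,P,c=None):
    c=c or get_calibration(n); q=(c["R"]@np.atleast_2d(P).T).T+c["t"]; q=q@c["K"].T; return q[:,:2]/q[:,2:]
def back(n,uv,z,c=None):
    c=c or get_calibration(n); d=np.c_[np.atleast_2d(uv),np.ones(len(np.atleast_2d(uv)))]@np.linalg.inv(c["K"]).T@c["R"]
    o=-c["R"].T@c["t"]; return (o+d*((z-o[2])/d[:,2:]))[:,:2]
def rect(n,img,z,cx,cy,w,h,s,c=None):
    "metric picture: +x up, +y left, centre (cx,cy), s px/mm"
    X=np.array([[cx+h/2,cy+w/2,z],[cx+h/2,cy-w/2,z],[cx-h/2,cy-w/2,z],[cx-h/2,cy+w/2,z]])
    M=cv2.getPerspectiveTransform(proj(n,X,c).astype(np.float32),np.float32([[0,0],[w*s,0],[w*s,h*s],[0,h*s]]))
    return cv2.warpPerspective(img,M,(int(w*s),int(h*s)),flags=cv2.INTER_CUBIC)
def blob(n,img,z,lo,hi,c=None,minA=150):
    "HSV blobs -> world centre, size, angle of long side from +x"
    m=cv2.inRange(cv2.cvtColor(img,cv2.COLOR_RGB2HSV),lo,hi); m=cv2.morphologyEx(m,cv2.MORPH_CLOSE,np.ones((5,5)))
    out=[]
    for k in cv2.findContours(m,cv2.RETR_EXTERNAL,cv2.CHAIN_APPROX_NONE)[0]:
        if cv2.contourArea(k)<minA: continue
        k=k[:,0]; W=back(n,k,z,c).astype(np.float32); r=cv2.minAreaRect(W); b=cv2.boxPoints(r)
        e=max((b[1]-b[0],b[2]-b[1]),key=np.linalg.norm)
        out.append((k.mean(0).round(),np.round(r[0],1),np.round(sorted(r[1]),1),round(float((np.arctan2(e[1],e[0])+np.pi/2)%np.pi-np.pi/2),3)))
    return out
E
python3 - <<'E'
from h import *
im=grab_frame("top")
for nm,z,lo,hi in[("birch",8,(10,70,120),(28,200,255)),("orange",38,(5,200,120),(16,255,255)),("green",24,(60,80,20),(95,255,160)),("blue",30,(105,120,50),(130,255,255)),("brown",12,(5,80,80),(18,190,170)),("dark",46,(0,60,15),(20,255,75)),("red",10,(0,200,100),(4,255,255))]:
    for b in blob("top",im,z,lo,hi,minA=40):
        if 90<b[0][1]<320 and 150<b[0][0]<540: print(nm,*b)
cv2.imwrite("pics/r0.png",cv2.resize(im[100:320,150:540],None,fx=2.05,fy=2.05,interpolation=cv2.INTER_CUBIC)[:,:,::-1])
print(back("top",[[182,152],[316,133],[464,153]],0))
E
```

```text
birch [395. 279.] [ 277.5 -241.3] [ 84.7 176.4] 0.564
birch [411. 217.] [ 462.8 -291.5] [ 60.9 130.6] -1.21
birch [490. 223.] [ 450.9 -529.5] [ 84.9 178. ] -0.832
birch [248. 171.] [595.5 212.9] [112.3 137.5] -1.189
orange [396. 280.] [ 277.4 -241.6] [13.7 70.9] 0.636
orange [494. 223.] [ 449.9 -529.7] [15.4 72.5] -0.838
green [234. 225.] [429.  246.9] [53.9 61.5] -1.407
blue [385. 168.] [ 608.5 -209.3] [40.4 45.7] -1.372
brown [397. 282.] [ 271.4 -244.9] [ 82.3 158.3] 0.567
brown [414. 217.] [ 464.7 -300.4] [ 27.4 106.2] -1.274
brown [333. 217.] [459.8 -48.7] [47.9 78.9] -1.203
brown [486. 222.] [ 454.2 -523.2] [ 72.2 173.2] -0.837
brown [249. 172.] [594.4 210.5] [113.6 138.4] -1.192
brown [348. 136.] [532.    9.2] [1241.4 2049.6] -1.56
dark [320. 216.] [455.8 -21.9] [ 51.8 119.1] -1.202
[[ 654.08547865  425.4402341 ]
 [ 721.73416176    5.59643317]
 [ 665.99026723 -456.10405115]]
```

View pics/r0.png

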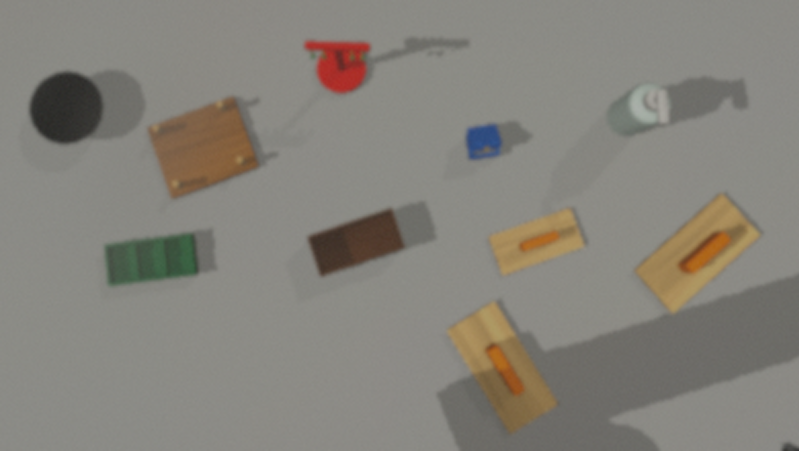

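The lid at (411,217) measures 61x131 mm, so it is the one meant. The other two are 85x177 mm. I start with the deep tray at about (457,-37), long side at -1.20, so tool yaw 1.94.

```bash
cat >> h.py <<'E'
def go(x,y,z,yaw):
    "turn first (total rz), then shift in the turned tool frame"
    s=sense(); p=s["eef_pos"]; w=s["tcp_rot"][2]; d=np.array([x,y,z])-p
    rz=-((yaw-w+np.pi)%(2*np.pi)-np.pi); c,q=np.cos(yaw),np.sin(yaw)
    print("at",p.round(1),s["tcp_rot"].round(4),"t",round(s["clock"],1),"| rz",round(rz,4),"x %.1f y %.1f z %.1f"%(c*d[0]+q*d[1],q*d[0]-c*d[1],-d[2]))
E
python3 - <<'E'
from h import *
import rig; print([n for n in dir(rig) if n[0]!='_'], getattr(rig,'grip_depth',None))
c=get_calibration("wrist"); print(c); R,t=c["R"],c["t"]; print("cam",-R.T@t)
go(457,-36,230,1.94)
E
```

```text
['MotionError', 'get_calibration', 'grab_frame', 'grip_depth', 'sense', 'sign_off'] 18.700000000000003
{'K': array([[318.46732093,   0.        , 323.31887014],
       [  0.        , 318.46732093, 200.03872396],
       [  0.        ,   0.        ,   1.        ]]), 'R': array([[ 0.37779065, -0.92588999, -0.00139967],
       [-0.89298394, -0.36476261,  0.26368147],
       [-0.24465058, -0.09836651, -0.96460879]]), 't': array([-624.15206884,  -35.02997738,  378.40247409])}
cam [ 297.09399178 -553.45164585  373.37350268]
at [ 235.6 -578.5  230.7] [-3.1405 -0.      0.3868] t 0.1 | rz -1.5532 x 426.0 y 402.2 z 0.7
```

```bash
python3 -m creep '[{"rz":-0.1726},{"rz":-0.1726},{"rz":-0.1726},{"rz":-0.1726},{"rz":-0.1726},{"rz":-0.1726},{"rz":-0.1726},{"rz":-0.1726},{"rz":-0.1726},{"x":42.6,"y":40.2},{"x":42.6,"y":40.2},{"x":42.6,"y":40.2},{"x":42.6,"y":40.2},{"x":42.6,"y":40.2},{"x":42.6,"y":40.2},{"x":42.6,"y":40.2},{"x":42.6,"y":40.2},{"x":42.6,"y":40.2},{"x":42.6,"y":40.2}]'
python3 -m creep '[{"x":0},{"x":0}]'
python3 - <<'E'
from h import *
go(457,-36,230,1.94)
c=get_calibration("wrist"); im=grab_frame("wrist")
cv2.imwrite("pics/w1.png",im[:,:,::-1])
for b in blob("wrist",im,46,(0,60,10),(20,255,110),c,800): print(b)
E
```

```text
at [ 235.6 -578.5  230.7] [-3.1405 -0.      0.3868] t 0.1 | rz -1.5532 x 426.0 y 402.2 z 0.7
(array([418., 322.]), array([ 113.7, -749.4]), array([50.6, 94.9]), -0.017)
(array([549., 169.]), array([ 322.7, -791.4]), array([143.1, 349. ]), 0.043)
(array([25., 44.]), array([ 249.5, -272.3]), array([47.6, 76.4]), 0.549)schema error: expected keys x, y, z, rx, ry, rz, hand
schema error: expected keys x, y, z, rx, ry, rz, hand
```

View pics/w1.png

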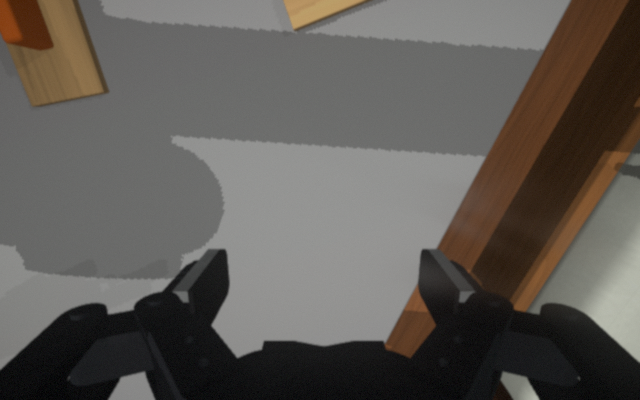

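The arm did not move: the rows need all seven keys. The wrist view shows only the bare table, the fingertips at (210,270) and (435,270), and a corner of the wrong big lid at (50,60). I'll resend with full rows.

```bash
python3 -m creep '[{"x":0,"y":0,"z":0,"rx":0,"ry":0,"rz":-0.1726,"hand":85},{"x":0,"y":0,"z":0,"rx":0,"ry":0,"rz":-0.1726,"hand":85},{"x":0,"y":0,"z":0,"rx":0,"ry":0,"rz":-0.1726,"hand":85},{"x":0,"y":0,"z":0,"rx":0,"ry":0,"rz":-0.1726,"hand":85},{"x":0,"y":0,"z":0,"rx":0,"ry":0,"rz":-0.1726,"hand":85},{"x":0,"y":0,"z":0,"rx":0,"ry":0,"rz":-0.1726,"hand":85},{"x":0,"y":0,"z":0,"rx":0,"ry":0,"rz":-0.1726,"hand":85},{"x":0,"y":0,"z":0,"rx":0,"ry":0,"rz":-0.1726,"hand":85},{"x":0,"y":0,"z":0,"rx":0,"ry":0,"rz":-0.1726,"hand":85},{"x":42.6,"y":40.2,"z":0,"rx":0,"ry":0,"rz":0,"hand":85},{"x":42.6,"y":40.2,"z":0,"rx":0,"ry":0,"rz":0,"hand":85},{"x":42.6,"y":40.2,"z":0,"rx":0,"ry":0,"rz":0,"hand":85},{"x":42.6,"y":40.2,"z":0,"rx":0,"ry":0,"rz":0,"hand":85},{"x":42.6,"y":40.2,"z":0,"rx":0,"ry":0,"rz":0,"hand":85},{"x":42.6,"y":40.2,"z":0,"rx":0,"ry":0,"rz":0,"hand":85},{"x":42.6,"y":40.2,"z":0,"rx":0,"ry":0,"rz":0,"hand":85},{"x":42.6,"y":40.2,"z":0,"rx":0,"ry":0,"rz":0,"hand":85},{"x":42.6,"y":40.2,"z":0,"rx":0,"ry":0,"rz":0,"hand":85},{"x":42.6,"y":40.2,"z":0,"rx":0,"ry":0,"rz":0,"hand":85},{"x":0,"y":0,"z":0,"rx":0,"ry":0,"rz":0,"hand":85}]'
python3 - <<'E'
from h import *
go(457,-36,230,1.94)
c=get_calibration("wrist"); im=grab_frame("wrist")
cv2.imwrite("pics/w2.png",im[:,:,::-1])
for b in blob("wrist",im,46,(0,60,10),(20,255,110),c,800): print(b)
E
```

```text
clock: 2.7
eef_pos: [457.9, -33.1, 231.3]
tcp_rot: [3.141, -0.0, 1.945]
contact_force: [-0.5, -0.7, 0.0]
opening: 0.994
grasp_force: 0.0
at [457.9 -33.1 231.3] [ 3.1408e+00 -4.0000e-04  1.9453e+00] t 2.7 | rz 0.0053 x -2.4 y -1.9 z 1.3
(array([ 75., 270.]), array([ 243.1, -236.6]), array([48.9, 60.2]), -1.005)
(array([596., 262.]), array([774.5,   3.3]), array([ 81.7, 151.3]), -0.496)
(array([325., 167.]), array([456.7, -24.7]), array([ 61.1, 129.2]), -1.22)
(array([534.,  37.]), array([594.8, 165.2]), array([ 64.1, 117.3]), 0.375)
```

View pics/w2.png

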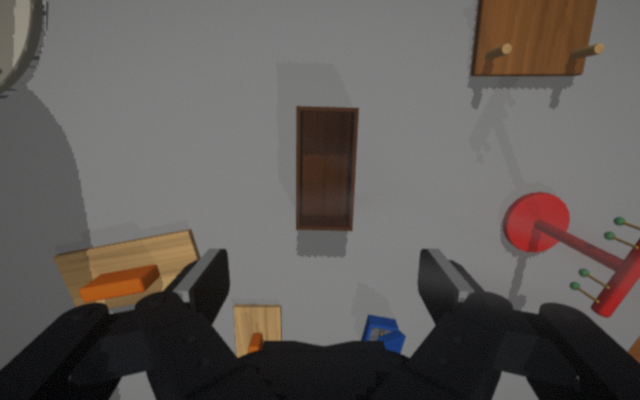

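The wrist view shows the open dark tray at (326,168) and the board with pegs at the top right (530,30). It also shows the ring box half open at (383,335), the stand at (540,220) and the small lid at (257,330). Tray pose: (456.7,-24.7), yaw 1.92.

Run:
```python
from h import *
print(back("top",[[324,217]],46), proj("top",[[456.7,-24.7,46]]))
go(456.7,-24.7,12,1.922)
```

```text
[[457.4444915  -26.07433634]] [[323.53109909 217.24250065]]
at [457.1 -34.8 231.2] [-3.1413 -0.      1.9442] t 2.8 | rz 0.0222 x 9.6 y 3.1 z 219.2
```

```bash
python3 -m creep '[{"x":9.6,"y":3.1,"z":20,"rx":0,"ry":0,"rz":0.0222,"hand":85},{"x":0,"y":0,"z":50,"rx":0,"ry":0,"rz":0,"hand":85},{"x":0,"y":0,"z":50,"rx":0,"ry":0,"rz":0,"hand":85},{"x":0,"y":0,"z":40,"rx":0,"ry":0,"rz":0,"hand":85},{"x":0,"y":0,"z":30,"rx":0,"ry":0,"rz":0,"hand":85},{"x":0,"y":0,"z":20,"rx":0,"ry":0,"rz":0,"hand":85},{"x":0,"y":0,"z":9,"rx":0,"ry":0,"rz":0,"hand":85},{"x":0,"y":0,"z":0,"rx":0,"ry":0,"rz":0,"hand":85},{"x":0,"y":0,"z":0,"rx":0,"ry":0,"rz":0,"hand":50},{"x":0,"y":0,"z":0,"rx":0,"ry":0,"rz":0,"hand":50},{"x":0,"y":0,"z":0,"rx":0,"ry":0,"rz":0,"hand":50},{"x":0,"y":0,"z":0,"rx":0,"ry":0,"rz":0,"hand":50},{"x":0,"y":0,"z":0,"rx":0,"ry":0,"rz":0,"hand":50},{"x":0,"y":0,"z":0,"rx":0,"ry":0,"rz":0,"hand":50}]' 30
python3 -c "
from h import *
go(457,-24.7,12,1.922)"
```

```text
clock: 4.5
eef_pos: [457.0, -26.6, 13.2]
tcp_rot: [3.14, 0.001, 1.918]
contact_force: [-0.9, -2.6, 7.1]
opening: 0.722
grasp_force: 33.5
at [457.  -26.6  13.2] [3.1401e+00 9.0000e-04 1.9182e+00] t 4.5 | rz -0.0038 x 1.7 y 0.6 z 1.2
```

```bash
python3 -m creep '[{"x":0,"y":0,"z":-15,"rx":0,"ry":0,"rz":0,"hand":50},{"x":0,"y":0,"z":-30,"rx":0,"ry":0,"rz":0,"hand":50},{"x":0,"y":0,"z":-45,"rx":0,"ry":0,"rz":0,"hand":50},{"x":20,"y":10,"z":-45,"rx":0,"ry":0,"rz":0,"hand":50},{"x":40,"y":10,"z":-45,"rx":0,"ry":0,"rz":0,"hand":50},{"x":40,"y":10,"z":-38,"rx":0,"ry":0,"rz":0,"hand":50},{"x":40,"y":10,"z":0,"rx":0,"ry":0,"rz":0,"hand":50},{"x":17,"y":10,"z":0,"rx":0,"ry":0,"rz":0,"hand":50},{"x":0,"y":0,"z":0,"rx":0,"ry":0,"rz":0,"hand":50},{"x":0,"y":0,"z":0,"rx":0,"ry":0,"rz":0,"hand":50},{"x":0,"y":0,"z":0,"rx":0,"ry":0,"rz":0,"hand":50}]'
python3 - <<'E'
from h import *
go(595,212,230,1.94)
c=get_calibration("wrist"); im=grab_frame("wrist")
cv2.imwrite("pics/w3.png",im[:,:,::-1])
for z in (12,):
  for b in blob("wrist",im,z,(5,80,60),(20,255,190),c,800): print(b)
E
```

```text
clock: 5.88
eef_pos: [449.6, 137.5, 230.3]
tcp_rot: [-3.141, 0.0, 1.917]
contact_force: [0.9, 0.8, -2.0]
opening: 0.723
grasp_force: 34.3
at [449.6 137.5 230.3] [-3.1412e+00  2.0000e-04  1.9171e+00] t 5.9 | rz -0.0229 x 17.0 y 162.5 z 0.3
(array([344., 219.]), array([533.7,  86.7]), array([328. , 330.2]), 0.362)
```

View pics/w3.png

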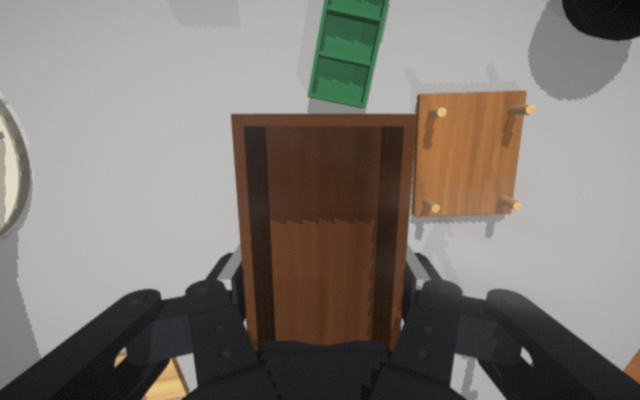

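The wrist view shows the tray held square, with the board at (468,155) and peg tops near (442,113), (531,109), (435,207) and (516,205). The green tray is partly in view at (348,50). Next I compute the board pose.

Run:
```python
from h import *
c=get_calibration("wrist"); im=grab_frame("wrist"); m=im.copy(); m[:,:413]=128; m[225:]=128; m[:80]=128
for b in blob("wrist",m,12,(5,80,60),(20,255,220),c,800): print(b)
t=back("wrist",[[443,112],[532,109],[436,207],[516,205]],44,c); print(t.round(1),t.mean(0))
d=t[0]-t[2]+t[1]-t[3]; print("yaw",np.arctan2(d[1],d[0]), np.linalg.norm(d)/2)
# tray as held: rim front corners
f=back("wrist",[[233,114],[417,114]],sense()["eef_pos"][2]-13.2+46,c); print(f,f.mean(0))
go(595,212,25,1.94)
```

```text
(array([470., 151.]), array([598.3, 212. ]), array([131.5, 138.6]), -1.193)
[[538.4 241.7]
 [620.3 274.4]
 [574.  149.7]
 [654.  181. ]] [596.68185016 211.68639354]
yaw 1.9286424670702218 98.95879304698342
[[398.49280741 189.80849299]
 [456.12061784 210.63533292]] [427.30671263 200.22191295]
at [449.8 137.6 230.3] [-3.1413e+00  1.0000e-04  1.9170e+00] t 6.0 | rz -0.023 x 17.0 y 162.3 z 205.3
```

Run:
```python
from h import *
go(596+.5,211.8-1.4,80,1.943)
```

```text
at [449.8 137.6 230.3] [-3.1413e+00  1.0000e-04  1.9170e+00] t 6.0 | rz -0.026 x 14.5 y 163.2 z 150.3
```

```bash
python3 -m creep '[{"x":0,"y":0,"z":0,"rx":0,"ry":0,"rz":-0.026,"hand":50},{"x":4.5,"y":40,"z":0,"rx":0,"ry":0,"rz":0,"hand":50},{"x":5,"y":40,"z":10,"rx":0,"ry":0,"rz":0,"hand":50},{"x":5,"y":40,"z":30,"rx":0,"ry":0,"rz":0,"hand":50},{"x":0,"y":30,"z":40,"rx":0,"ry":0,"rz":0,"hand":50},{"x":0,"y":13.2,"z":40,"rx":0,"ry":0,"rz":0,"hand":50},{"x":0,"y":0,"z":30,"rx":0,"ry":0,"rz":0,"hand":50},{"x":0,"y":0,"z":0,"rx":0,"ry":0,"rz":0,"hand":50},{"x":0,"y":0,"z":0,"rx":0,"ry":0,"rz":0,"hand":50},{"x":0,"y":0,"z":0,"rx":0,"ry":0,"rz":0,"hand":50}]'
python3 - <<'E'
from h import *
go(596+.5,211.8-1.4,26,1.943)
c=get_calibration("wrist"); im=grab_frame("wrist")
cv2.imwrite("pics/w4.png",im[:,:,::-1])
E
```

```text
clock: 7.22
eef_pos: [597.6, 211.6, 82.1]
tcp_rot: [3.139, 0.0, 1.944]
contact_force: [0.1, 0.4, -3.5]
opening: 0.723
grasp_force: 34.3
at [597.6 211.6  82.1] [3.1389e+00 1.0000e-04 1.9442e+00] t 7.2 | rz 0.0012 x -0.7 y -1.4 z 56.1
```

View pics/w4.png

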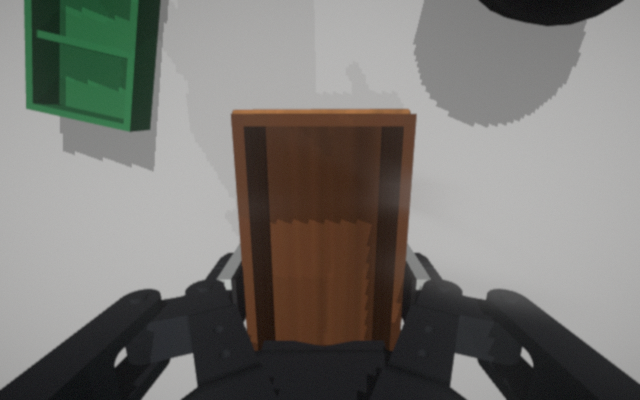

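The wrist view shows the tray still held; it hides the board except for a sliver at (411,111). I'll lower it, release, rise and check.

```bash
python3 -m creep '[{"x":-0.7,"y":-0.7,"z":25,"rx":0,"ry":0,"rz":0,"hand":50},{"x":0,"y":0,"z":20,"rx":0,"ry":0,"rz":0,"hand":50},{"x":0,"y":0,"z":8,"rx":0,"ry":0,"rz":0,"hand":50},{"x":0,"y":0,"z":0,"rx":0,"ry":0,"rz":0,"hand":50},{"x":0,"y":0,"z":2,"rx":0,"ry":0,"rz":0,"hand":50},{"x":0,"y":0,"z":0,"rx":0,"ry":0,"rz":0,"hand":50},{"x":0,"y":0,"z":0,"rx":0,"ry":0,"rz":0,"hand":50}]'
python3 -c "
from h import *
go(596+.5,211.8-1.4,26,1.943)"
```

```text
clock: 8.15
eef_pos: [596.4, 210.5, 25.7]
tcp_rot: [3.141, -0.0, 1.944]
contact_force: [-0.8, -0.1, -1.7]
opening: 0.719
grasp_force: 34.4
at [596.4 210.5  25.7] [ 3.141 -0.     1.944] t 8.2 | rz 0.001 x -0.1 y 0.1 z -0.3
```

```bash
python3 -m creep '[{"x":0,"y":0,"z":0.5,"rx":0,"ry":0,"rz":0,"hand":85},{"x":0,"y":0,"z":0,"rx":0,"ry":0,"rz":0,"hand":85},{"x":0,"y":0,"z":0,"rx":0,"ry":0,"rz":0,"hand":85},{"x":0,"y":0,"z":-20,"rx":0,"ry":0,"rz":0,"hand":85},{"x":0,"y":0,"z":-40,"rx":0,"ry":0,"rz":0,"hand":85},{"x":0,"y":0,"z":-55,"rx":0,"ry":0,"rz":0,"hand":85},{"x":-20,"y":0,"z":-55,"rx":0,"ry":0,"rz":0,"hand":85},{"x":-30,"y":0,"z":-35,"rx":0,"ry":0,"rz":0,"hand":85},{"x":-20,"y":0,"z":0,"rx":0,"ry":0,"rz":0,"hand":85},{"x":0,"y":0,"z":0,"rx":0,"ry":0,"rz":0,"hand":85},{"x":0,"y":0,"z":0,"rx":0,"ry":0,"rz":0,"hand":85}]'
python3 - <<'E'
from h import *
go(608,-209,200,0.2)
c=get_calibration("wrist"); im=grab_frame("wrist")
cv2.imwrite("pics/w5.png",im[:,:,::-1])
for b in blob("wrist",im,58,(0,60,10),(20,255,90),c,800): print(b)
E
```

```text
clock: 9.52
eef_pos: [620.8, 145.4, 228.8]
tcp_rot: [-3.14, -0.001, 1.944]
contact_force: [0.3, 0.8, -0.7]
opening: 0.994
grasp_force: 0.0
at [620.8 145.4 228.8] [-3.1396e+00 -7.0000e-04  1.9438e+00] t 9.5 | rz 1.7438 x -82.9 y 344.8 z 28.8
(array([321., 105.]), array([596.7, 212.9]), array([ 91.7, 129.4]), -1.183)
```

View pics/w5.png

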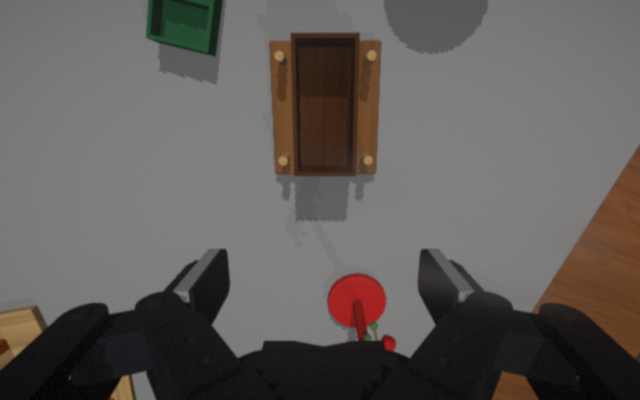

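The tray stands centred between the pegs (tray columns 292–358, pegs at 279 and 372). Next I go over the ring box with yaw 0.2.

```bash
python3 -m creep '[{"x":0,"y":0,"z":0,"rx":0,"ry":0,"rz":0.1744,"hand":85},{"x":0,"y":0,"z":0,"rx":0,"ry":0,"rz":0.1744,"hand":85},{"x":0,"y":0,"z":0,"rx":0,"ry":0,"rz":0.1744,"hand":85},{"x":0,"y":0,"z":0,"rx":0,"ry":0,"rz":0.1744,"hand":85},{"x":0,"y":0,"z":0,"rx":0,"ry":0,"rz":0.1744,"hand":85},{"x":0,"y":0,"z":0,"rx":0,"ry":0,"rz":0.1744,"hand":85},{"x":0,"y":0,"z":0,"rx":0,"ry":0,"rz":0.1744,"hand":85},{"x":0,"y":0,"z":0,"rx":0,"ry":0,"rz":0.1744,"hand":85},{"x":0,"y":0,"z":0,"rx":0,"ry":0,"rz":0.1744,"hand":85},{"x":0,"y":0,"z":0,"rx":0,"ry":0,"rz":0.1744,"hand":85},{"x":-18,"y":43,"z":0,"rx":0,"ry":0,"rz":0,"hand":40},{"x":-18,"y":43,"z":0,"rx":0,"ry":0,"rz":0,"hand":0},{"x":-18,"y":43,"z":0,"rx":0,"ry":0,"rz":0,"hand":0},{"x":-18,"y":43,"z":0,"rx":0,"ry":0,"rz":0,"hand":0},{"x":-18,"y":43,"z":0,"rx":0,"ry":0,"rz":0,"hand":0},{"x":-18,"y":43,"z":0,"rx":0,"ry":0,"rz":0,"hand":0},{"x":-18,"y":43,"z":0,"rx":0,"ry":0,"rz":0,"hand":0},{"x":-18,"y":43,"z":0,"rx":0,"ry":0,"rz":0,"hand":0},{"x":0,"y":0,"z":0,"rx":0,"ry":0,"rz":0,"hand":0},{"x":0,"y":0,"z":0,"rx":0,"ry":0,"rz":0,"hand":0}]'
python3 - <<'E'
from h import *
go(608,-209,100,0.2)
c=get_calibration("wrist"); im=grab_frame("wrist")
for z in(10,34):
 for b in blob("wrist",im,z,(105,120,30),(130,255,255),c,300): print(b)
cv2.imwrite("pics/w6.png",im[:,:,::-1])
E
```

```text
clock: 12.08
eef_pos: [548.7, -219.6, 229.1]
tcp_rot: [-3.14, 0.001, 0.2]
contact_force: [-1.0, -0.4, 0.8]
opening: -0.001
grasp_force: 0.0
at [ 548.7 -219.6  229.1] [-3.1404e+00  9.0000e-04  1.9990e-01] t 12.1 | rz -0.0001 x 60.2 y 1.4 z 129.1
(array([327., 116.]), array([ 610.7, -210.4]), array([45.8, 47.7]), -1.398)
(array([327., 116.]), array([ 610.9, -210.1]), array([42.8, 44.5]), -1.398)
```

View pics/w6.png

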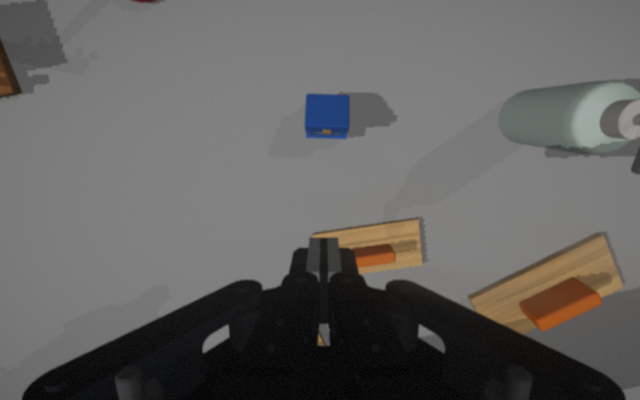

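The box is at (327,116) with its opening (cushion at row 132) facing the robot. So the hinge is on the far side and its y axis runs across the image along tool y.

```bash
python3 - <<'E'
from h import *
c=get_calibration("wrist")
f=back("wrist",[[306.5,138],[348,138]],18,c); b=back("wrist",[[307,94],[350,94]],30,c)
u=np.array([np.cos(.19),np.sin(.19)])
print(f,b,np.linalg.norm(f[0]-f[1]),(f.mean(0)+19*u), (b.mean(0)-f.mean(0))@u, np.arctan2(*(f[0]-f[1])[::-1]))
m=f.mean(0)+19*u
go(m[0],m[1],90,0.185)
t=[[279,56],[372,56],[283,161],[368,161]]
E
cat >> h.py <<'E'
E
```

```text
[[ 584.14972633 -192.85303771]
 [ 593.23444547 -237.32339742]] [[ 628.67477944 -185.56605656]
 [ 637.44519454 -228.53736965]] 45.388820369712555 [ 607.35016637 -211.49989856] 45.08723212579738 1.7723106428204651
at [ 548.9 -219.2  229.3] [-3.1406e+00  7.0000e-04  2.0080e-01] t 12.1 | rz 0.0158 x 58.8 y 3.2 z 139.3
```

```bash
python3 -m creep '[{"x":29,"y":1.6,"z":0,"rx":0,"ry":0,"rz":0.011,"hand":0},{"x":30,"y":1.6,"z":40,"rx":0,"ry":0,"rz":0,"hand":0},{"x":0,"y":0,"z":50,"rx":0,"ry":0,"rz":0,"hand":0},{"x":0,"y":0,"z":40,"rx":0,"ry":0,"rz":0,"hand":0},{"x":0,"y":0,"z":20,"rx":0,"ry":0,"rz":0,"hand":0},{"x":0,"y":0,"z":8,"rx":0,"ry":0,"rz":0,"hand":0},{"x":0,"y":0,"z":8,"rx":0,"ry":0,"rz":0,"hand":0},{"x":0,"y":0,"z":8,"rx":0,"ry":0,"rz":0,"hand":0},{"x":0,"y":0,"z":8,"rx":0,"ry":0,"rz":0,"hand":0},{"x":0,"y":0,"z":6,"rx":0,"ry":0,"rz":0,"hand":0},{"x":0,"y":0,"z":4,"rx":0,"ry":0,"rz":0,"hand":0},{"x":0,"y":0,"z":0,"rx":0,"ry":0,"rz":0,"hand":0},{"x":0,"y":0,"z":0,"rx":0,"ry":0,"rz":0,"hand":0}]'
```

```text
clock: 13.75
eef_pos: [607.6, -212.3, 37.9]
tcp_rot: [3.141, -0.0, 0.189]
contact_force: [-0.9, 0.1, -0.8]
opening: -0.0
grasp_force: 0.0
```

```bash
python3 -m creep '[{"x":0,"y":0,"z":2,"rx":0,"ry":0,"rz":0,"hand":0},{"x":0,"y":0,"z":2,"rx":0,"ry":0,"rz":0,"hand":0},{"x":0,"y":0,"z":1,"rx":0,"ry":0,"rz":0,"hand":0},{"x":0,"y":0,"z":0,"rx":0,"ry":0,"rz":0,"hand":0}]'
```

```text
clock: 14.25
eef_pos: [607.5, -212.4, 33.9]
tcp_rot: [3.141, -0.0, 0.189]
contact_force: [-4.6, 0.5, 11.8]
opening: 0.001
grasp_force: 6.0
```

Contact at z = 34 with 12 N means the lid is shut. I'll rise, open and look.

```bash
python3 -m creep '[{"x":0,"y":0,"z":-5,"rx":0,"ry":0,"rz":0,"hand":0},{"x":0,"y":0,"z":-40,"rx":0,"ry":0,"rz":0,"hand":0},{"x":-25,"y":0,"z":-50,"rx":0,"ry":0,"rz":0,"hand":75},{"x":-30,"y":0,"z":-20,"rx":0,"ry":0,"rz":0,"hand":75},{"x":0,"y":0,"z":0,"rx":0,"ry":0,"rz":0,"hand":75},{"x":0,"y":0,"z":0,"rx":0,"ry":0,"rz":0,"hand":75},{"x":0,"y":0,"z":0,"rx":0,"ry":0,"rz":0,"hand":75}]'
python3 - <<'E'
from h import *
c=get_calibration("wrist"); im=grab_frame("wrist")
for z in(34,):
 for b in blob("wrist",im,z,(105,120,30),(130,255,255),c,300): print(b)
go(607.4,-211.5,7,0.185)
cv2.imwrite("pics/w7.png",im[0:250,160:480,::-1])
E
```

```text
clock: 15.12
eef_pos: [553.6, -222.3, 146.8]
tcp_rot: [-3.141, 0.001, 0.189]
contact_force: [0.0, -0.2, 0.1]
opening: 0.876
grasp_force: 0.0
(array([322., 128.]), array([ 607.1, -210.9]), array([36.9, 42.5]), -1.404)
at [ 553.5 -222.3  146.8] [-3.1408e+00  1.1000e-03  1.8950e-01] t 15.2 | rz 0.0045 x 54.9 y -0.7 z 139.8
```

View pics/w7.png

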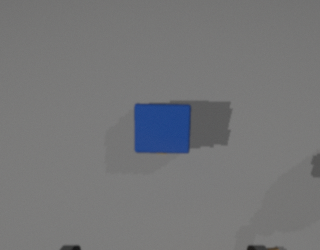

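The view shows a flat 37 x 42.5 mm blue rectangle at (162,128), so the box is shut, at (607.1,-210.9), yaw 0.17. Next I grip it low across its y faces.

```bash
python3 -m creep '[{"x":27,"y":-0.5,"z":0,"rx":0,"ry":0,"rz":0.018,"hand":75},{"x":27.5,"y":-1,"z":30,"rx":0,"ry":0,"rz":0,"hand":75},{"x":0,"y":0,"z":45,"rx":0,"ry":0,"rz":0,"hand":75},{"x":0,"y":0,"z":40,"rx":0,"ry":0,"rz":0,"hand":75},{"x":0,"y":0,"z":20,"rx":0,"ry":0,"rz":0,"hand":75},{"x":0,"y":0,"z":9,"rx":0,"ry":0,"rz":0,"hand":75},{"x":0,"y":0,"z":1,"rx":0,"ry":0,"rz":0,"hand":75},{"x":0,"y":0,"z":0,"rx":0,"ry":0,"rz":0,"hand":34},{"x":0,"y":0,"z":0,"rx":0,"ry":0,"rz":0,"hand":34},{"x":0,"y":0,"z":0,"rx":0,"ry":0,"rz":0,"hand":34},{"x":0,"y":0,"z":0,"rx":0,"ry":0,"rz":0,"hand":34},{"x":0,"y":0,"z":0,"rx":0,"ry":0,"rz":0,"hand":34},{"x":0,"y":0,"z":0,"rx":0,"ry":0,"rz":0,"hand":34}]' 30
python3 -c "
from h import *
go(607.1,-210.9,1,0.167)"
```

```text
clock: 16.8
eef_pos: [607.6, -211.7, 4.1]
tcp_rot: [3.141, -0.002, 0.171]
contact_force: [-0.3, 0.2, 6.3]
opening: 0.512
grasp_force: 32.6
at [ 607.6 -211.7    4.1] [ 3.1406e+00 -1.8000e-03  1.7100e-01] t 16.8 | rz 0.004 x -0.3 y -0.9 z 3.1
```

```bash
python3 -m creep '[{"x":0,"y":0,"z":-10,"rx":0,"ry":0,"rz":0,"hand":34},{"x":0,"y":0,"z":-25,"rx":0,"ry":0,"rz":0,"hand":34},{"x":0,"y":0,"z":-45,"rx":0,"ry":0,"rz":0,"hand":34},{"x":0,"y":0,"z":-45,"rx":0,"ry":0,"rz":-0.1,"hand":34},{"x":0,"y":0,"z":-25,"rx":0,"ry":0,"rz":-0.1,"hand":34},{"x":0,"y":0,"z":0,"rx":0,"ry":0,"rz":0,"hand":34},{"x":0,"y":0,"z":0,"rx":0,"ry":0,"rz":0,"hand":34}]'
python3 -c "
from h import *
go(596,212,150,0.373)"
```

```text
clock: 17.68
eef_pos: [605.9, -211.1, 151.7]
tcp_rot: [-3.141, 0.001, 0.369]
contact_force: [-0.0, -0.2, -2.9]
opening: 0.505
grasp_force: 31.7
at [ 605.9 -211.1  151.7] [-3.1406e+00  1.2000e-03  3.6880e-01] t 17.7 | rz -0.0042 x 145.0 y -397.6 z 1.7
```

```bash
python3 -m creep '[{"x":0,"y":0,"z":0,"rx":0,"ry":0,"rz":-0.004,"hand":34},{"x":7.2,"y":-20,"z":0,"rx":0,"ry":0,"rz":0,"hand":34},{"x":14.5,"y":-40,"z":0,"rx":0,"ry":0,"rz":0,"hand":34},{"x":14.5,"y":-40,"z":0,"rx":0,"ry":0,"rz":0,"hand":34},{"x":14.5,"y":-40,"z":0,"rx":0,"ry":0,"rz":0,"hand":34},{"x":14.5,"y":-40,"z":0,"rx":0,"ry":0,"rz":0,"hand":34},{"x":14.5,"y":-40,"z":0,"rx":0,"ry":0,"rz":0,"hand":34},{"x":14.5,"y":-40,"z":0,"rx":0,"ry":0,"rz":0,"hand":34},{"x":14.5,"y":-40,"z":0,"rx":0,"ry":0,"rz":0,"hand":34},{"x":14.5,"y":-40,"z":0,"rx":0,"ry":0,"rz":0,"hand":34},{"x":14.5,"y":-38,"z":0,"rx":0,"ry":0,"rz":0,"hand":34},{"x":7.3,"y":-19.6,"z":0,"rx":0,"ry":0,"rz":0,"hand":34},{"x":0,"y":0,"z":0,"rx":0,"ry":0,"rz":0,"hand":34},{"x":0,"y":0,"z":0,"rx":0,"ry":0,"rz":0,"hand":34},{"x":0,"y":0,"z":0,"rx":0,"ry":0,"rz":0,"hand":34}]'
python3 - <<'E'
from h import *
go(596,212,21,0.373)
im=grab_frame("wrist")
cv2.imwrite("pics/w8.png",im[:,:,::-1])
E
```

```text
clock: 19.55
eef_pos: [596.0, 210.5, 152.7]
tcp_rot: [3.141, 0.0, 0.374]
contact_force: [0.5, -0.0, -1.2]
opening: 0.507
grasp_force: 31.7
at [596.  210.5 152.7] [3.1414e+00 4.0000e-04 3.7370e-01] t 19.6 | rz 0.0007 x 0.5 y -1.4 z 131.7
```

View pics/w8.png

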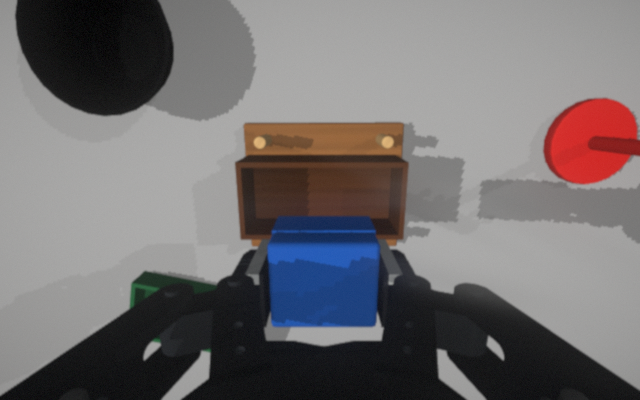

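The wrist view shows the box shut and held level, in line with the tray (box column 323, tray column 322). Lower and release.

```bash
python3 -m creep '[{"x":0.5,"y":-1,"z":40,"rx":0,"ry":0,"rz":0,"hand":34},{"x":0,"y":0,"z":35,"rx":0,"ry":0,"rz":0,"hand":34},{"x":0,"y":0,"z":25,"rx":0,"ry":0,"rz":0,"hand":34},{"x":0,"y":0,"z":15,"rx":0,"ry":0,"rz":0,"hand":34},{"x":0,"y":0,"z":10,"rx":0,"ry":0,"rz":0,"hand":34},{"x":0,"y":0,"z":4,"rx":0,"ry":0,"rz":0,"hand":34},{"x":0,"y":0,"z":2,"rx":0,"ry":0,"rz":0,"hand":34},{"x":0,"y":0,"z":0,"rx":0,"ry":0,"rz":0,"hand":34},{"x":0,"y":0,"z":0,"rx":0,"ry":0,"rz":0,"hand":34}]'
```

```text
clock: 20.72
eef_pos: [596.4, 213.0, 22.3]
tcp_rot: [3.142, -0.001, 0.375]
contact_force: [0.1, 0.6, -2.8]
opening: 0.511
grasp_force: 31.7
```

```bash
python3 -m creep '[{"x":0,"y":0,"z":2,"rx":0,"ry":0,"rz":0,"hand":34},{"x":0,"y":0,"z":0,"rx":0,"ry":0,"rz":0,"hand":34},{"x":0,"y":0,"z":0,"rx":0,"ry":0,"rz":0,"hand":68},{"x":0,"y":0,"z":0,"rx":0,"ry":0,"rz":0,"hand":68},{"x":0,"y":0,"z":0,"rx":0,"ry":0,"rz":0,"hand":68},{"x":0,"y":0,"z":-10,"rx":0,"ry":0,"rz":0,"hand":68},{"x":0,"y":0,"z":-30,"rx":0,"ry":0,"rz":0,"hand":68},{"x":0,"y":0,"z":-50,"rx":0,"ry":0,"rz":0,"hand":68},{"x":-20,"y":0,"z":-50,"rx":0,"ry":0,"rz":0,"hand":85},{"x":-40,"y":0,"z":-50,"rx":0,"ry":0,"rz":0,"hand":85},{"x":-10,"y":0,"z":-10,"rx":0,"ry":0,"rz":0,"hand":85},{"x":0,"y":0,"z":0,"rx":0,"ry":0,"rz":0,"hand":85},{"x":0,"y":0,"z":0,"rx":0,"ry":0,"rz":0,"hand":85}]'
python3 - <<'E'
from h import *
go(430,235,220,1.70)
c=get_calibration("wrist"); im=grab_frame("wrist")
for b in blob("wrist",im,50,(105,120,30),(130,255,255),c,300): print(b)
cv2.imwrite("pics/w9.png",cv2.resize(im[20:220,200:450,::-1],None,fx=2,fy=2))
for b in blob("wrist",im,24,(60,80,20),(95,255,255),c,300): print(b)
E
```

```text
clock: 22.35
eef_pos: [532.0, 187.6, 217.4]
tcp_rot: [-3.142, 0.001, 0.375]
contact_force: [-0.5, -0.1, -0.2]
opening: 0.995
grasp_force: 0.0
at [532.  187.6 217.4] [-3.1415e+00  1.2000e-03  3.7500e-01] t 22.4 | rz -1.325 x 60.2 y -95.0 z -2.6
(array([323., 109.]), array([596. , 213.2]), array([36.9, 44. ]), -1.195)
(array([213., 231.]), array([429.1, 279.5]), array([ 67.7, 129.8]), -1.421)
```

View pics/w9.png

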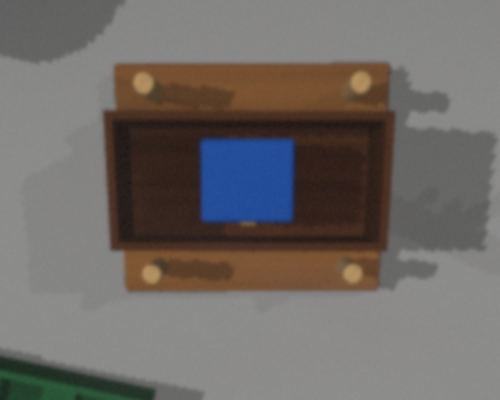

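The ring box lies shut and flat, centred in the tray. Next I go over the green tray at about (429,279), yaw 1.72, with the tray rim measured from this view for later.

Run:
```python
from h import *
c=get_calibration("wrist")
k=np.array([[105,111],[394,111],[388,249],[112,249]])/2+[200,20]
w=back("wrist",k,58,c); print(w.round(1),w.mean(0)); d=w[0]-w[1]+w[3]-w[2]; print(np.arctan2(d[1],d[0]),np.linalg.norm(d)/2)
pg=np.array([[143,83],[360,82],[151,273],[352,272]])/2+[200,20]
w=back("wrist",pg,44,c);print(w.round(1),w.mean(0)); d=w[0]-w[1]+w[2]-w[3]; print(np.arctan2(d[1],d[0]))
go(438,220,218,1.72)
```

```text
[[600.  282.2]
 [647.1 163. ]
 [591.  139.9]
 [543.6 260.3]] [595.43412686 211.33649266]
1.9464206813699205 128.76272926558786
[[618.2 273. ]
 [655.1 180.5]
 [537.2 240.8]
 [574.1 148.4]] [596.14933321 210.66853957]
1.9510397974559224
at [531.9 187.5 217.1] [-3.1415e+00  1.9000e-03  3.7500e-01] t 22.4 | rz -1.345 x 46.1 y -88.0 z -0.9
```

```bash
python3 -m creep '[{"x":0,"y":0,"z":0,"rx":0,"ry":0,"rz":-0.168,"hand":85},{"x":0,"y":0,"z":0,"rx":0,"ry":0,"rz":-0.168,"hand":85},{"x":0,"y":0,"z":0,"rx":0,"ry":0,"rz":-0.168,"hand":85},{"x":0,"y":0,"z":0,"rx":0,"ry":0,"rz":-0.168,"hand":85},{"x":0,"y":0,"z":0,"rx":0,"ry":0,"rz":-0.168,"hand":85},{"x":0,"y":0,"z":0,"rx":0,"ry":0,"rz":-0.168,"hand":85},{"x":0,"y":0,"z":0,"rx":0,"ry":0,"rz":-0.168,"hand":85},{"x":0,"y":0,"z":0,"rx":0,"ry":0,"rz":-0.168,"hand":85},{"x":15,"y":-29,"z":0,"rx":0,"ry":0,"rz":0,"hand":85},{"x":15,"y":-29,"z":0,"rx":0,"ry":0,"rz":0,"hand":85},{"x":16,"y":-30,"z":0,"rx":0,"ry":0,"rz":0,"hand":85},{"x":0,"y":0,"z":0,"rx":0,"ry":0,"rz":0,"hand":85},{"x":0,"y":0,"z":0,"rx":0,"ry":0,"rz":0,"hand":85}]'
python3 - <<'E'
from h import *
c=get_calibration("wrist"); im=grab_frame("wrist")
for b in blob("wrist",im,24,(60,80,20),(95,255,255),c,300): print(b)
print(back("top",[[224,226]],24))
go(429,279,13,1.72)
cv2.imwrite("pics/w10.png",cv2.resize(im[20:220,200:450,::-1],None,fx=2,fy=2))
E
```

```text
clock: 24.02
eef_pos: [438.7, 220.2, 218.0]
tcp_rot: [-3.141, 0.0, 1.72]
contact_force: [0.5, 0.9, 0.2]
opening: 0.995
grasp_force: 0.0
(array([320., 114.]), array([425.5, 279.9]), array([ 60.8, 127.8]), -1.421)
[[425.03644641 276.27874133]]
at [438.9 220.  218.1] [-3.1413e+00  3.0000e-04  1.7189e+00] t 24.1 | rz -0.0011 x 59.8 y -1.0 z 205.1
```

View pics/w10.png

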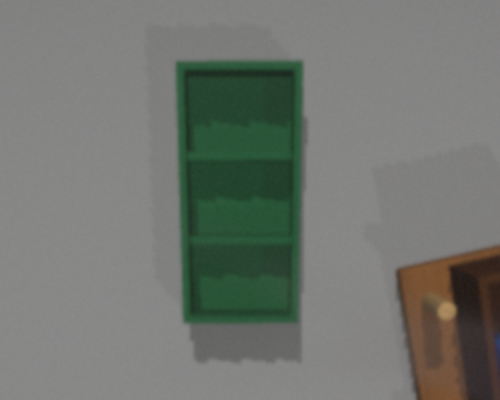

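The green tray lies at (425.5,279.9), 61 x 128 mm, yaw 1.72, open side up and square in the view. I grip it low across its middle.

```bash
python3 -m creep '[{"x":30,"y":-2.2,"z":20,"rx":0,"ry":0,"rz":0,"hand":85},{"x":31.2,"y":-2.2,"z":30,"rx":0,"ry":0,"rz":0,"hand":85},{"x":0,"y":0,"z":50,"rx":0,"ry":0,"rz":0,"hand":85},{"x":0,"y":0,"z":45,"rx":0,"ry":0,"rz":0,"hand":85},{"x":0,"y":0,"z":35,"rx":0,"ry":0,"rz":0,"hand":85},{"x":0,"y":0,"z":20,"rx":0,"ry":0,"rz":0,"hand":85},{"x":0,"y":0,"z":12,"rx":0,"ry":0,"rz":0,"hand":85},{"x":0,"y":0,"z":4,"rx":0,"ry":0,"rz":0,"hand":85},{"x":0,"y":0,"z":0,"rx":0,"ry":0,"rz":0,"hand":85},{"x":0,"y":0,"z":0,"rx":0,"ry":0,"rz":0,"hand":50},{"x":0,"y":0,"z":0,"rx":0,"ry":0,"rz":0,"hand":50},{"x":0,"y":0,"z":0,"rx":0,"ry":0,"rz":0,"hand":50},{"x":0,"y":0,"z":0,"rx":0,"ry":0,"rz":0,"hand":50},{"x":0,"y":0,"z":0,"rx":0,"ry":0,"rz":0,"hand":50},{"x":0,"y":0,"z":0,"rx":0,"ry":0,"rz":0,"hand":50}]' 30
python3 -c "
from h import *
go(425.5,279.9,2,1.72)"
```

```text
clock: 25.95
eef_pos: [425.1, 280.2, 3.5]
tcp_rot: [3.14, -0.001, 1.719]
contact_force: [-0.5, -0.4, 6.2]
opening: 0.719
grasp_force: 32.8
at [425.1 280.2   3.5] [ 3.1403e+00 -5.0000e-04  1.7191e+00] t 25.9 | rz -0.0009 x -0.4 y 0.3 z 1.5
```

```bash
python3 -m creep '[{"x":0,"y":0,"z":-10,"rx":0,"ry":0,"rz":0,"hand":50},{"x":0,"y":0,"z":-30,"rx":0,"ry":0,"rz":0,"hand":50},{"x":0,"y":0,"z":-45,"rx":0,"ry":0,"rz":-0.113,"hand":50},{"x":0,"y":0,"z":-40,"rx":0,"ry":0,"rz":-0.113,"hand":50},{"x":0,"y":0,"z":-20,"rx":0,"ry":0,"rz":0,"hand":50},{"x":0,"y":0,"z":0,"rx":0,"ry":0,"rz":0,"hand":50},{"x":0,"y":0,"z":0,"rx":0,"ry":0,"rz":0,"hand":50}]'
python3 - <<'E'
from h import *
go(595.5,211.4,130,1.946)
c=get_calibration("wrist"); im=grab_frame("wrist"); z=sense()["eef_pos"][2]-3.5+24
hs=cv2.inRange(cv2.cvtColor(im,cv2.COLOR_RGB2HSV),(60,80,20),(95,255,255)); r=np.where(hs.sum(1)>255*60)[0][0]
cc=np.where(hs[r+3])[0]; print(r,cc.min(),cc.max())
w=back("wrist",[[cc.min(),r],[cc.max(),r]],z,c); p=sense()["eef_pos"][:2]; yaw=sense()["tcp_rot"][2]
d=w.mean(0)-p; print("front ahead",d@[np.cos(yaw),np.sin(yaw)],"side",d@[np.sin(yaw),-np.cos(yaw)], np.linalg.norm(w[0]-w[1]))
E
```

```text
clock: 26.82
eef_pos: [424.1, 279.6, 147.0]
tcp_rot: [-3.141, 0.0, 1.945]
contact_force: [0.5, 0.9, -1.4]
opening: 0.718
grasp_force: 33.8
at [424.1 279.6 147. ] [-3.1407e+00  2.0000e-04  1.9449e+00] t 26.8 | rz -0.0011 x -126.2 y 134.5 z 17.0
120 241 405
front ahead 64.4427316369845 side -0.2541084998978711 61.206553653393726
```

```bash
python3 -m creep '[{"x":-15,"y":15,"z":0,"rx":0,"ry":0,"rz":0,"hand":50},{"x":-30,"y":32,"z":0,"rx":0,"ry":0,"rz":0,"hand":50},{"x":-30,"y":33,"z":0,"rx":0,"ry":0,"rz":0,"hand":50},{"x":-30,"y":33,"z":0,"rx":0,"ry":0,"rz":0,"hand":50},{"x":-20.6,"y":21.6,"z":5,"rx":0,"ry":0,"rz":0,"hand":50},{"x":0,"y":0,"z":25,"rx":0,"ry":0,"rz":0,"hand":50},{"x":0,"y":0,"z":30,"rx":0,"ry":0,"rz":0,"hand":50},{"x":0,"y":0,"z":12,"rx":0,"ry":0,"rz":0,"hand":50},{"x":0,"y":0,"z":0,"rx":0,"ry":0,"rz":0,"hand":50},{"x":0,"y":0,"z":0,"rx":0,"ry":0,"rz":0,"hand":50},{"x":0,"y":0,"z":0,"rx":0,"ry":0,"rz":0,"hand":50}]'
python3 - <<'E'
from h import *
go(595.4,212.1,62,1.946)
E
```

```text
clock: 28.25
eef_pos: [596.6, 212.5, 76.7]
tcp_rot: [3.14, 0.0, 1.945]
contact_force: [0.9, -0.4, -1.6]
opening: 0.719
grasp_force: 33.7
at [596.6 212.5  76.7] [3.1397e+00 1.0000e-04 1.9451e+00] t 28.2 | rz -0.0009 x 0.1 y -1.2 z 14.7
```

```bash
python3 -m creep '[{"x":0,"y":-1,"z":8,"rx":0,"ry":0,"rz":0,"hand":50},{"x":0,"y":0,"z":4,"rx":0,"ry":0,"rz":0,"hand":50},{"x":0,"y":0,"z":2.5,"rx":0,"ry":0,"rz":0,"hand":50},{"x":0,"y":0,"z":0,"rx":0,"ry":0,"rz":0,"hand":50},{"x":0,"y":0,"z":0,"rx":0,"ry":0,"rz":0,"hand":50}]'
python3 - <<'E'
from h import *
go(595.4,212.1,61.5,1.946)
im=grab_frame("scene")
cv2.imwrite("pics/s11.png",cv2.resize(im[150:260,320:500,::-1],None,fx=4,fy=4,interpolation=cv2.INTER_CUBIC))
E
```

```text
clock: 28.88
eef_pos: [594.7, 211.8, 61.6]
tcp_rot: [-3.141, -0.0, 1.945]
contact_force: [-2.8, -0.8, 4.5]
opening: 0.719
grasp_force: 34.7
at [594.7 211.8  61.6] [-3.1412 -0.      1.9451] t 28.9 | rz -0.0009 x 0.0 y 0.8 z 0.1
```

View pics/s11.png

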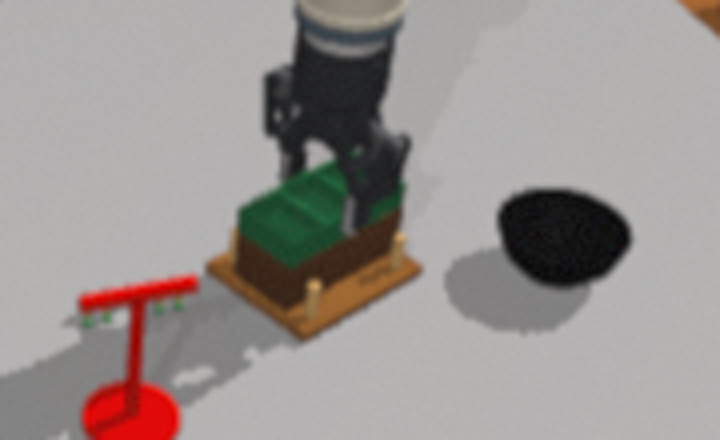

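The green tray sits squarely on the deep tray, with edges in line. I nudge it by 0.8 mm, release, rise and check.

```bash
python3 -m creep '[{"x":0,"y":0,"z":-1.5,"rx":0,"ry":0,"rz":0,"hand":50},{"x":0,"y":0.8,"z":0,"rx":0,"ry":0,"rz":0,"hand":50},{"x":0,"y":0,"z":1.4,"rx":0,"ry":0,"rz":0,"hand":50},{"x":0,"y":0,"z":0,"rx":0,"ry":0,"rz":0,"hand":85},{"x":0,"y":0,"z":0,"rx":0,"ry":0,"rz":0,"hand":85},{"x":0,"y":0,"z":0,"rx":0,"ry":0,"rz":0,"hand":85},{"x":0,"y":0,"z":-15,"rx":0,"ry":0,"rz":0,"hand":85},{"x":0,"y":0,"z":-45,"rx":0,"ry":0,"rz":0,"hand":85},{"x":-20,"y":0,"z":-50,"rx":0,"ry":0,"rz":0,"hand":85},{"x":-40,"y":0,"z":-50,"rx":0,"ry":0,"rz":0,"hand":85},{"x":-5,"y":0,"z":-10,"rx":0,"ry":0,"rz":0,"hand":85},{"x":0,"y":0,"z":0,"rx":0,"ry":0,"rz":0,"hand":85},{"x":0,"y":0,"z":0,"rx":0,"ry":0,"rz":0,"hand":85}]'
python3 - <<'E'
from h import *
c=get_calibration("wrist"); im=grab_frame("wrist")
for b in blob("wrist",im,82,(60,80,20),(95,255,255),c,300): print(b)
cv2.imwrite("pics/w12.png",cv2.resize(im[0:220,200:450,::-1],None,fx=2,fy=2))
go(462.8,-291.5,230,1.93)
E
```

```text
clock: 30.55
eef_pos: [617.9, 152.9, 228.5]
tcp_rot: [-3.139, -0.001, 1.945]
contact_force: [0.3, -0.3, -0.0]
opening: 0.995
grasp_force: 0.0
(array([325., 112.]), array([595.8, 211.6]), array([ 61.2, 128.2]), -1.196)
at [617.9 153.  228.3] [-3.1388e+00 -6.0000e-04  1.9457e+00] t 30.6 | rz 0.0157 x -361.6 y -301.4 z -1.7
```

View pics/w12.png

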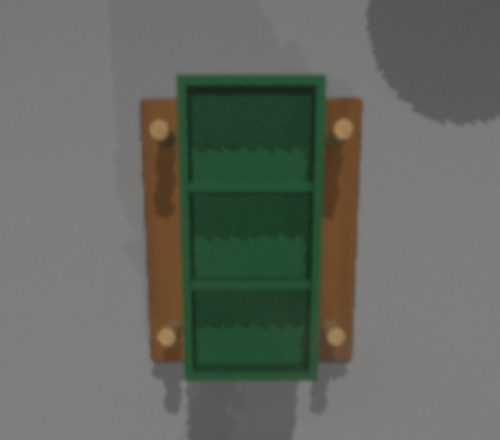

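The green tray sits at (595.8,211.6), square on the tower between the pegs. Now the 130 mm lid.

```bash
python3 -m creep '[{"x":0,"y":0,"z":0,"rx":0,"ry":0,"rz":0.0157,"hand":60},{"x":-20,"y":-14,"z":0,"rx":0,"ry":0,"rz":0,"hand":40},{"x":-40,"y":-28.5,"z":0,"rx":0,"ry":0,"rz":0,"hand":40},{"x":-40,"y":-28.5,"z":0,"rx":0,"ry":0,"rz":0,"hand":40},{"x":-40,"y":-28.5,"z":0,"rx":0,"ry":0,"rz":0,"hand":40},{"x":-40,"y":-28.5,"z":0,"rx":0,"ry":0,"rz":0,"hand":40},{"x":-40,"y":-28.5,"z":0,"rx":0,"ry":0,"rz":0,"hand":40},{"x":-40,"y":-28.5,"z":0,"rx":0,"ry":0,"rz":0,"hand":40},{"x":-40,"y":-28.5,"z":0,"rx":0,"ry":0,"rz":0,"hand":40},{"x":-40,"y":-28.5,"z":0,"rx":0,"ry":0,"rz":0,"hand":40},{"x":-40,"y":-28.5,"z":0,"rx":0,"ry":0,"rz":0,"hand":40},{"x":-41.6,"y":-30.9,"z":0,"rx":0,"ry":0,"rz":0,"hand":40},{"x":0,"y":0,"z":0,"rx":0,"ry":0,"rz":0,"hand":40},{"x":0,"y":0,"z":0,"rx":0,"ry":0,"rz":0,"hand":40},{"x":0,"y":0,"z":0,"rx":0,"ry":0,"rz":0,"hand":40}]'
python3 - <<'E'
from h import *
c=get_calibration("wrist"); im=grab_frame("wrist")
for z,a in((8,((10,70,90),(28,255,255))),(38,((4,200,90),(14,255,255)))):
  for b in blob("wrist",im,z,*a,c,300): print(b)
go(462.8,-291.5,14,1.93)
E
```

```text
clock: 32.48
eef_pos: [484.8, -347.0, 229.9]
tcp_rot: [-3.141, -0.001, 1.93]
contact_force: [-0.2, 0.1, 0.5]
opening: 0.47
grasp_force: 0.0
(array([629., 353.]), array([ 954. , -441.6]), array([ 50.8, 129.2]), -0.956)
(array([284., 320.]), array([ 505.8, -541.7]), array([51.1, 79.3]), -1.255)
(array([226., 254.]), array([ 414.8, -488.2]), array([66.4, 85.7]), 0.731)
(array([324., 117.]), array([ 464.1, -292.2]), array([ 61.7, 129.1]), -1.211)
(array([165.,  23.]), array([ 283.1, -249.1]), array([ 66.7, 176.8]), 0.567)
(array([323., 116.]), array([ 461.7, -287.6]), array([10.2, 41.3]), -1.207)
(array([137.,   3.]), array([ 266.1, -254.8]), array([10. , 51.3]), 0.36)
at [ 484.9 -347.   230. ] [-3.1416e+00 -3.0000e-04  1.9306e+00] t 32.5 | rz 0.0006 x 59.7 y -1.2 z 216.0
```

The lid is confirmed at (464.1,-292.2), 61.7 x 129 mm, yaw 1.93. I grip its handle across the 14 mm.

```bash
python3 -m creep '[{"x":29,"y":-0.1,"z":20,"rx":0,"ry":0,"rz":0,"hand":40},{"x":29.6,"y":-0.1,"z":30,"rx":0,"ry":0,"rz":0,"hand":40},{"x":0,"y":0,"z":50,"rx":0,"ry":0,"rz":0,"hand":40},{"x":0,"y":0,"z":50,"rx":0,"ry":0,"rz":0,"hand":40},{"x":0,"y":0,"z":35,"rx":0,"ry":0,"rz":0,"hand":40},{"x":0,"y":0,"z":20,"rx":0,"ry":0,"rz":0,"hand":40},{"x":0,"y":0,"z":8,"rx":0,"ry":0,"rz":0,"hand":40},{"x":0,"y":0,"z":3,"rx":0,"ry":0,"rz":0,"hand":40},{"x":0,"y":0,"z":0,"rx":0,"ry":0,"rz":0,"hand":40},{"x":0,"y":0,"z":0,"rx":0,"ry":0,"rz":0,"hand":5},{"x":0,"y":0,"z":0,"rx":0,"ry":0,"rz":0,"hand":5},{"x":0,"y":0,"z":0,"rx":0,"ry":0,"rz":0,"hand":5},{"x":0,"y":0,"z":0,"rx":0,"ry":0,"rz":0,"hand":5},{"x":0,"y":0,"z":0,"rx":0,"ry":0,"rz":0,"hand":5},{"x":0,"y":0,"z":0,"rx":0,"ry":0,"rz":0,"hand":5}]' 30
python3 -c "
from h import *
go(464.1,-292.2,12,1.93)"
```

```text
clock: 34.4
eef_pos: [464.5, -293.6, 14.8]
tcp_rot: [3.141, 0.001, 1.929]
contact_force: [-0.8, 0.6, 7.5]
opening: 0.157
grasp_force: 30.3
at [ 464.5 -293.6   14.8] [3.1407e+00 1.0000e-03 1.9292e+00] t 34.4 | rz -0.0008 x 1.4 y 0.1 z 2.8
```

```bash
python3 -m creep '[{"x":0,"y":0,"z":-10,"rx":0,"ry":0,"rz":0,"hand":5},{"x":0,"y":0,"z":-30,"rx":0,"ry":0,"rz":0,"hand":5},{"x":0,"y":0,"z":-45,"rx":0,"ry":0,"rz":0,"hand":5},{"x":0,"y":0,"z":-45,"rx":0,"ry":0,"rz":-0.016,"hand":5},{"x":0,"y":0,"z":-35,"rx":0,"ry":0,"rz":0,"hand":5},{"x":0,"y":0,"z":0,"rx":0,"ry":0,"rz":0,"hand":5},{"x":0,"y":0,"z":0,"rx":0,"ry":0,"rz":0,"hand":5},{"x":0,"y":0,"z":0,"rx":0,"ry":0,"rz":0,"hand":5}]'
python3 - <<'E'
from h import *
c=get_calibration("wrist"); im=grab_frame("wrist"); s=sense(); z=s["eef_pos"][2]-14.8+8
hs=cv2.inRange(cv2.cvtColor(im,cv2.COLOR_RGB2HSV),(10,70,90),(28,255,255)); hs[:,:220]=0; hs[:,430:]=0; r=np.where(hs.sum(1)>255*60)[0][0]
cc=np.where(hs[r+3])[0]; print(r,cc.min(),cc.max())
w=back("wrist",[[cc.min(),r],[cc.max(),r]],z,c); p=s["eef_pos"][:2]; yaw=s["tcp_rot"][2]; u=np.array([np.cos(yaw),np.sin(yaw)])
d=w.mean(0)-p; a=d@u; print("front ahead",a,"side",d@[np.sin(yaw),-np.cos(yaw)], np.linalg.norm(w[0]-w[1]))
q=np.array([595.8,211.6])-(a-65)*u; go(*q,180,1.9455)
print([np.where(hs[k])[0][[0,-1]] for k in(r+3,r+40,r+80)])
E
```

```text
clock: 35.4
eef_pos: [463.1, -292.7, 177.5]
tcp_rot: [-3.14, -0.002, 1.945]
contact_force: [0.6, 1.0, -1.5]
opening: 0.159
grasp_force: 29.5
115 256 390
front ahead 66.16444572493712 side -0.6039715867831568 60.801749891650026
at [ 463.2 -292.8  177.6] [-3.1401e+00 -2.1000e-03  1.9452e+00] t 35.5 | rz -0.0003 x 419.7 y 308.0 z -2.4
[array([256, 390]), array([258, 388]), array([260, 386])]
```

```bash
python3 -m creep '[{"x":20,"y":15,"z":0,"rx":0,"ry":0,"rz":0,"hand":5},{"x":42,"y":31,"z":0,"rx":0,"ry":0,"rz":0,"hand":5},{"x":42,"y":31,"z":0,"rx":0,"ry":0,"rz":0,"hand":5},{"x":42,"y":31,"z":0,"rx":0,"ry":0,"rz":0,"hand":5},{"x":42,"y":31,"z":0,"rx":0,"ry":0,"rz":0,"hand":5},{"x":42,"y":31,"z":0,"rx":0,"ry":0,"rz":0,"hand":5},{"x":42,"y":31,"z":0,"rx":0,"ry":0,"rz":0,"hand":5},{"x":42,"y":31,"z":0,"rx":0,"ry":0,"rz":0,"hand":5},{"x":42,"y":31,"z":0,"rx":0,"ry":0,"rz":0,"hand":5},{"x":42,"y":31,"z":0,"rx":0,"ry":0,"rz":0,"hand":5},{"x":21.7,"y":14.6,"z":0,"rx":0,"ry":0,"rz":0,"hand":5},{"x":0,"y":0,"z":20,"rx":0,"ry":0,"rz":0,"hand":5},{"x":0,"y":0,"z":30,"rx":0,"ry":0,"rz":0,"hand":5},{"x":0,"y":0,"z":12,"rx":0,"ry":0,"rz":0,"hand":5},{"x":0,"y":0,"z":0,"rx":0,"ry":0,"rz":0,"hand":5},{"x":0,"y":0,"z":0,"rx":0,"ry":0,"rz":0,"hand":5},{"x":0,"y":0,"z":0,"rx":0,"ry":0,"rz":0,"hand":5}]'
python3 - <<'E'
from h import *
u=np.array([np.cos(1.9455),np.sin(1.9455)]);v=np.array([u[1],-u[0]])
q=np.array([595.8,211.6])-1.2*u+.6*v; go(*q,97.3,1.9455)
E
```

```text
clock: 37.58
eef_pos: [598.4, 210.3, 118.1]
tcp_rot: [3.14, 0.0, 1.945]
contact_force: [-0.4, 0.1, -1.5]
opening: 0.158
grasp_force: 29.5
at [598.4 210.3 118.1] [3.1398e+00 1.0000e-04 1.9451e+00] t 37.6 | rz -0.0004 x 1.0 y -1.3 z 20.8
```

```bash
python3 -m creep '[{"x":0.8,"y":-0.7,"z":10,"rx":0,"ry":0,"rz":0,"hand":5},{"x":0,"y":0,"z":6,"rx":0,"ry":0,"rz":0,"hand":5},{"x":0,"y":0,"z":2,"rx":0,"ry":0,"rz":0,"hand":5},{"x":0,"y":0,"z":0,"rx":0,"ry":0,"rz":0,"hand":5},{"x":0,"y":0,"z":0,"rx":0,"ry":0,"rz":0,"hand":5}]'
python3 - <<'E'
from h import *
u=np.array([np.cos(1.9455),np.sin(1.9455)]);v=np.array([u[1],-u[0]])
q=np.array([595.8,211.6])-1.2*u+.6*v; go(*q,97.3,1.9455)
E
```

```text
clock: 38.2
eef_pos: [596.9, 210.8, 99.1]
tcp_rot: [3.141, -0.0, 1.945]
contact_force: [-0.1, -0.5, -2.0]
opening: 0.16
grasp_force: 29.6
at [596.9 210.8  99.1] [ 3.1414 -0.      1.9453] t 38.2 | rz -0.0002 x -0.1 y -0.1 z 1.8
```

```bash
python3 -m creep '[{"x":0,"y":0,"z":2,"rx":0,"ry":0,"rz":0,"hand":5},{"x":0,"y":0,"z":0,"rx":0,"ry":0,"rz":0,"hand":5},{"x":0,"y":0,"z":0,"rx":0,"ry":0,"rz":0,"hand":40},{"x":0,"y":0,"z":0,"rx":0,"ry":0,"rz":0,"hand":40},{"x":0,"y":0,"z":0,"rx":0,"ry":0,"rz":0,"hand":40},{"x":0,"y":0,"z":-15,"rx":0,"ry":0,"rz":0,"hand":40},{"x":0,"y":0,"z":-45,"rx":0,"ry":0,"rz":0,"hand":40},{"x":-20,"y":0,"z":-50,"rx":0,"ry":0,"rz":0,"hand":40},{"x":-40,"y":0,"z":-45,"rx":0,"ry":0,"rz":0,"hand":40},{"x":-5,"y":0,"z":0,"rx":0,"ry":0,"rz":0,"hand":40},{"x":0,"y":0,"z":0,"rx":0,"ry":0,"rz":0,"hand":40},{"x":0,"y":0,"z":0,"rx":0,"ry":0,"rz":0,"hand":40}]'
python3 - <<'E'
from h import *
c=get_calibration("wrist"); im=grab_frame("wrist")
for b in blob("wrist",im,90,(15,60,110),(28,255,255),c,300): print(b)
s=grab_frame("scene")
a=cv2.resize(im[0:220,200:450],(400,352)); b=cv2.resize(s[150:260,330:470],(400,314)); b=np.vstack([b,np.zeros((38,400,3),np.uint8)])
cv2.imwrite("pics/f13.png",np.hstack([a,b])[:,:,::-1])
E
```

```text
clock: 39.7
eef_pos: [619.4, 150.7, 250.7]
tcp_rot: [-3.139, -0.001, 1.946]
contact_force: [-0.3, 0.5, -0.8]
opening: 0.469
grasp_force: 0.0
(array([ 30., 332.]), array([ 373.4, -128.1]), array([68. , 71.2]), 0.565)
(array([325., 110.]), array([595.9, 211.3]), array([ 85.8, 129.5]), -1.196)
```

View pics/f13.png

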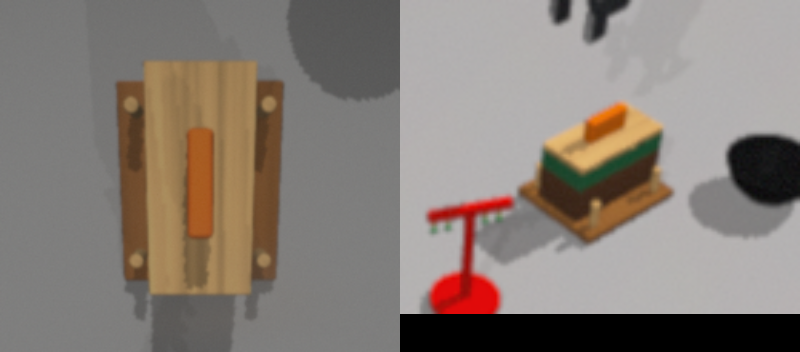

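The tower is complete and in line: lid at (595.9,211.3), centred at (200,177) in the left view, edges flush in the right view. The stand, bowl and bottle are untouched.

```bash
python3 -c "
from rig import *
print(sign_off())"
```

```text
the job is handed in; nothing more can be done
None
```

The tower is back together on the pegboard in the order asked, with the ring box shut inside the deep tray and all edges in line in the last pictures. I handed it in at about 40 s of the 141 s allowed, and the lotion bottle, bowl and earring stand were left alone.

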